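Seat a block square in the corner of a woodworking jig

TASK

Slide the flat reddish-brown wooden block across the bed of the plywood corner jig, without lifting it, fully home into the corner where the two fences meet: one long side flush against the long fence and one short end flush against the short fence. Leave the cork sanding block that lies beside it on the bed where it is.

Things in the scene. Friction and masses are not known exactly. Their poses are not given: they have to be found in the camera images.
- jig_corner (a point): Corner of the fixed jig: point on top of its 220 x 330 mm plywood bed (12 mm above the bench) where the inner faces of its two wooden fences (30 wide, 25 mm above the bed) meet. x points away from the robot, square into the long fence (face x = 0); y along it, to the left, square into the short fence (face y = 0); z up. Free bed: x -190 to 0, y -300 to 0 mm. The jig may be turned a little.
- block_mid (a point): Centre (half-way up) of the block to seat: flat, plain, reddish-brown wood, 47 x 73 mm, 19 mm high, 65 to 120 g, loose and lying flat on the jig's bed, clear of both fences. x axis along its 47 mm width, y along its 73 mm length (at the start within about 20 degrees of the long fence), z up. Either long side may face the long fence.
- cork_mid (a point): Centre (half-way up) of the cork sanding block, a bystander: 40 x 64 mm, 27 mm high, light brown cork with a thin dark red abrasive sheet under it, loose on the jig's bed to the left or right of the wooden block, 9 to 15 cm from it, centre to centre. To be left where it is.
Not all that is in view belongs to the job. Leave any blue or orange look-alike of the part that bears block_mid alone.

How it is judged:
By the outcome, as a careful person would: the job done as asked, in the order asked, and still so for the second after the job is handed in, with the robot touching nothing.
It also fails if it takes over 40 s, if anything falls off the work surface, if the arm or the gripper's body presses on something with over 40 N, if the wrist force passes 120 N, or if a joint passes its speed limit or range.

ROBOT

A 7-joint arm with a two-finger parallel gripper is mounted at the origin on a cart in front of the work surface, level with it; the furniture and walls round the work are solid. World frame = base frame: x ahead of the robot, y to its left, z up, the work surface at z = 0. Lengths are in m, angles in degrees, forces in N, time in s.
With the tool pointing down it reaches from about 0.4 to 0.85 m from the base axis. Payload 4.5 kg.
Tool frame: the origin (TCP) lies midway between the tips of the shut fingers; the grasp point (between the pads) lies 19 mm behind it; z points along the fingers, y is the line along which they close (so a half turn about z gives the same grasp; the last joint's range is limited). The gripper opens to 85 mm and grips with 20 to 120 N. Pads are 22 mm wide; open, the fingers measure 114 mm over their backs; the gripper's body (76 mm by 85 mm) begins 54 mm behind the grasp point. The pads swing forward as they close: fully open they stand 13 mm farther back than shut.
Start: joints at [-66.417, 39.483, -11.15, 89.685, 9.013, 51.709, -12.324], TCP at [0.231, 0.581, 0.231] pointing down, gripper open.
Joint ranges: [-172.22, 172.22], [-26.19, 119.32], [-84.43, 86.54], [7.71, 146.69], [-57.33, 237.33], [2.42, 119.75], [-152.13, 152.13]. Speed limits (degrees/s): [147.25, 147.25, 180, 180, 180, 180, 180].

INTERFACE

Orientations are given as a 3x3 rotation matrix whose columns are the frame's x, y, z axes.
In Python, from workcell import manip, jaws, kinematics, viewer, job, nets, read_t, read_joints, read_joint_vel, read_joint_torque, read_ee_pos, read_eef_rot, read_contact_force, read_torque, read_grip_width, read_gripper_force gives the robot as it stands. The module is installed in compiled form; this text tells all that it offers. Calls block until the motion is done:
- manip.move_to(position, orientation): joint-space move of the TCP to a pose.
- manip.move_l(position, attitude=None, rate=0.15, max_force=None): straight line of the TCP; attitude=None keeps the orientation; rate is the mean speed in m/s. With max_force (N) it stops when the force on the tool has changed by that much, and returns True; else False.
- manip.move_j(angles): joint-space move.
- jaws.open_jaws() and jaws.close(): open the fingers fully, or close them until they stop; the grip force is fixed at half the most.
- manip.sleep(seconds).
- kinematics.inverse_kinematics(position, orientation): joint angles nearest the present ones, or None.
- viewer.capture(name): name is "scene" or "top" or "wrist"; returns (picture, depth): 400x640x3 uint8, blue, green, red; 400x640 float32, m along the optical axis (not along the pixel's ray), 0 where there is no reading.
- viewer.camera_params(name): a dict with "mtx" (3x3 intrinsics, pixels), "origin" and "rotation" of the camera in the world. Camera axes: x right, y up, looking along -z (the intrinsics and any distortion apply to the point x, -y, -z); pixel columns grow to the right and rows downward; lengths in m; the calibration is good to about 2 mm. A picture is of the moment at which its call begins: read the wrist's pose just before it. camera_params takes no time and is no camera call; for the wrist camera it gives the pose at the moment of the call.
A pose or a line that the arm cannot do raises manip.IKError and nothing moves.
- job.sign_off(): hands the job in; it is judged then, once.
Trained networks look in the newest picture that a camera, given by its name, has taken for a name from the list of things; names that differ only in an ending like _2 or _b are one class to them, and where a whole thing is asked for, a point or a joint stands for the part that bears it (a point fixed in the world has none). Each returns a list of dicts, best first, with "conf" (0 to 1); they miss things now and then, are a little off and sometimes report something else, mostly with a low value. They report only what shows in the picture. A call takes as long as a camera call. They do not tell look-alikes from the thing itself.
- nets.spot_in(camera, query): "centre" ([column, row] in pixels, amid what is visible of it).
- nets.trace(camera, query): "region" (400x640 bool, what is visible of it) and "centre" ([column, row] in pixels, amid what is visible of it).
- nets.landmark_of(camera, query): "centre" ([column, row] in pixels: a listed point, or the origin of a listed thing).
Readings, each from a call of its own:
- read_t(): time.
- read_joints(): joint angles.
- read_joint_vel(): joint speeds.
- read_joint_torque(): joint torques, N m.
- read_ee_pos(): TCP position.
- read_eef_rot(): TCP orientation.
- read_contact_force(): force on the tool from outside, world axes, zero at the start.
- read_torque(): the same for the moment, N m.
- read_grip_width(): finger opening in m.
- read_gripper_force(): force on a finger pad.
Only numpy, scipy, OpenCV 4.12 (cv2) and the standard library are available. Lean on these libraries where they do the work, as an engineer would, in place of code of your own. Each camera call takes 0.05 s, during which the arm holds its last target. There are 200 camera calls.

## Working session

There is one attempt and no reset: what is moved stays moved. The work goes in short steps, each a Python script; the robot and the scene stay as the last script left them, time stands still between calls to the robot, and variables do not carry over. Pictures are saved under pics/ and viewed, at most 10 in all, crops included, and the job is handed in when it is done.

```bash
mkdir -p pics; ls; python3 - <<'E'
from workcell import *
import cv2,numpy as np
im,d=viewer.capture("top"); cv2.imwrite("pics/top.png",im); np.save("top_d.npy",d)
p=viewer.camera_params("top"); print(p)
for q in ["jig_corner","block_mid","cork_mid"]:
    print(q,[(r["centre"],r["conf"]) for r in nets.landmark_of("top",q)])
print(read_t(),read_ee_pos())
E
```

```text
pics
{'mtx': array([[425.85185866,   0.        , 323.82475416],
       [  0.        , 425.85185866, 202.752804  ],
       [  0.        ,   0.        ,   1.        ]]), 'origin': array([0.4614289 , 0.10715215, 1.07882814]), 'rotation': array([[ 0.00766628,  0.99771183, -0.0671739 ],
       [-0.99958149,  0.00951984,  0.027317  ],
       [ 0.02789398,  0.06693636,  0.99736726]])}
jig_corner [([289.7, 144.5], 0.88)]
block_mid [([396.7, 276.0], 0.93), ([241.1, 188.5], 0.85), ([328.1, 179.6], 0.79), ([335.5, 245.0], 0.59)]
cork_mid [([371.1, 166.4], 0.74)]
0.2 [0.23041623 0.58055746 0.23079914]
```

View pics/top.png

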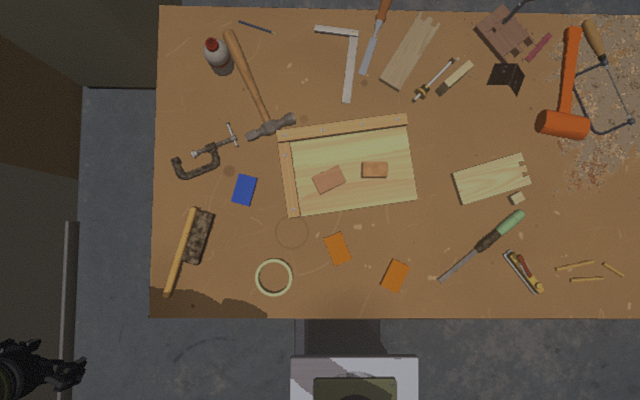

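```bash
cat > h.py <<'E'
from workcell import *
import cv2,numpy as np
def ray(cam_p,uv,z):
    K,o,R=cam_p["mtx"],cam_p["origin"],cam_p["rotation"]
    uv=np.atleast_2d(np.asarray(uv,float))
    v=np.c_[uv,np.ones(len(uv))]@np.linalg.inv(K).T*[1,-1,-1]@R.T
    return o+v*((z-o[2])/v[:,2])[:,None]
def down(deg):  # tool z down, tool y at angle deg from world +y
    a=np.radians(deg); y=np.array([-np.sin(a),np.cos(a),0]); z=np.array([0,0,-1.])
    return np.c_[np.cross(y,z),y,z]
E
python3 - <<'E'
from h import *
p=viewer.camera_params("top")
print(ray(p,[[289.7,144.5]],.012),ray(p,[[328.1,179.6]],.03),ray(p,[[374,170]],.04))
print(read_eef_rot())
w=viewer.camera_params("wrist"); print(read_eef_rot().T@(w["origin"]-read_ee_pos()), read_eef_rot().T@w["rotation"],w["mtx"])
t=ray(p,[[328.1,179.6]],.03)[0]
jaws.close()
manip.move_to([t[0]-.02,t[1]-.0,.33],down(5))
q=viewer.camera_params("wrist"); im,d=viewer.capture("wrist"); cv2.imwrite("pics/w1.png",im); np.savez("w1.npz",im=im,d=d,**q)
for k in ["jig_corner","block_mid","cork_mid"]:
    print(k,[(r["centre"],r["conf"]) for r in nets.landmark_of("wrist",k)])
print(read_t(),read_ee_pos(),read_joints())
E
```

```text
[[0.68012474 0.1654077  0.012     ]] [[0.58969634 0.06826429 0.03      ]] [[ 0.61354771 -0.04449008  0.04      ]]
[[-9.29498597e-01  3.68825484e-01 -3.46988288e-04]
 [ 3.68825642e-01  9.29498007e-01 -1.04957069e-03]
 [-6.45834968e-05 -1.10355266e-03 -9.99999389e-01]]
[ 0.07329737 -0.00084076 -0.14261788] [[-4.86327020e-04  9.58568688e-01  2.84861079e-01]
 [ 9.99998294e-01 -4.15195879e-05  1.84695490e-03]
 [ 1.78226045e-03  2.84861492e-01 -9.58567032e-01]] [[304.27102037   0.         320.05917251]
 [  0.         304.27102037 203.93404297]
 [  0.           0.           1.        ]]
jig_corner [([371.7, 242.0], 0.64)]
block_mid [([315.3, 178.2], 0.72), ([455.9, 175.6], 0.64), ([313.8, 56.9], 0.59)]
cork_mid [([241.4, 192.7], 0.95)]
3.3917 [0.56957833 0.0690541  0.32989149] [ -0.20679759  30.02521366 -18.8676465   90.713762    10.63727377
  61.04340802  73.18711615]
```

View pics/w1.png

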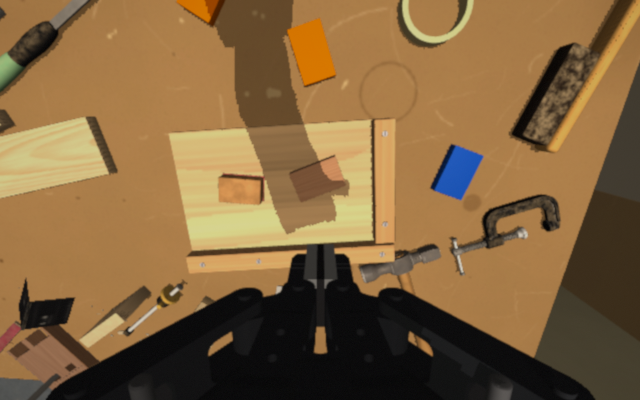

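```bash
python3 - <<'E'
from h import *
f=np.load("w1.npz"); d=f["d"]
v,u=np.mgrid[:400,:640]
c=(np.stack([u,v,np.ones_like(u)],-1)@np.linalg.inv(f["mtx"]).T)*d[...,None]*[1,-1,-1]
P=c@f["rotation"].T+f["origin"]
z=P[...,2]; print("bed z",np.median(z[215:230,200:260]), "block",z[175,318],"cork",z[188,240],"fence",z[180,386],z[262,240])
nets.trace
for k,zt in [("block_mid",.031),("cork_mid",.039)]:
    r=nets.trace("wrist",k)
    for t in r[:4]:
        m=t["region"]&(z>zt-.010)&(z<zt+.008)
        if m.sum()<50: continue
        m=cv2.morphologyEx(m.astype(np.uint8),cv2.MORPH_OPEN,np.ones((3,3)))>0
        pts=P[m][:,:2].astype(np.float32)*1000
        rc=cv2.minAreaRect(pts); print(k,t["conf"],t["centre"],rc,np.round(cv2.boxPoints(rc)))
# fence inner edges: z>0.03 transitions
L=[];S=[]
for col in range(200,290,4):
    for row in range(230,265):
        if z[row,col]>.03: L.append(P[row,col,:2]);break
for row in range(135,235,4):
    for col in range(360,395):
        if z[row,col]>.03: S.append(P[row,col,:2]);break
def fit(A):
    vx,vy,x,y=cv2.fitLine(np.array(A,np.float32),cv2.DIST_HUBER,0,.01,.01).ravel(); return np.array([vx,vy]),np.array([x,y])
(a,pa),(b,pb)=fit(L),fit(S)
print("L",a,pa,np.degrees(np.arctan2(a[1],a[0])),"S",b,pb,np.degrees(np.arctan2(b[1],b[0])))
s=np.linalg.solve(np.c_[a,-b],pb-pa); print("corner",pa+a*s[0],ray(f,[[371.7,242]],.012))
E
```

```text
bed z 0.011667059136237584 block 0.03006636646415889 cork 0.03775274163438497 fence 0.03632791738187169 0.03777931583945765
block_mid 0.55 [317.3, 178.6] ((588.8668823242188, 66.88829803466797), (46.941734313964844, 73.30818176269531), 26.477140426635742) [[552.  89.]
 [584.  24.]
 [626.  45.]
 [594. 110.]]
cork_mid 0.73 [242.1, 187.4] ((613.7200927734375, -45.56587219238281), (37.92689895629883, 61.360076904296875), 0.2038988173007965) [[595. -15.]
 [595. -76.]
 [633. -76.]
 [633. -15.]]
L [ 0.15448356 -0.9879954 ] [ 0.7155109 -0.0416735] -81.11315 S [0.98816735 0.15337951] [0.59472495 0.15222591] 8.822825
corner [0.6830491  0.16593525] [[0.68945122 0.16449354 0.012     ]]
```

```bash
cat >> h.py <<'E'
C=np.array([.683,.166]); A=np.radians(8.85); RJ=np.array([[np.cos(A),-np.sin(A)],[np.sin(A),np.cos(A)]])
def W(x,y,z): return np.r_[C+RJ@[x,y],z]
def J(p): return RJ.T@(np.asarray(p)[:2]-C)
def look(name):
    q=viewer.camera_params("wrist"); im,d=viewer.capture("wrist"); cv2.imwrite(f"pics/{name}.png",im)
    v,u=np.mgrid[:400,:640]
    P=((np.stack([u,v,np.ones_like(u)],-1)@np.linalg.inv(q["mtx"]).T)*d[...,None]*[1,-1,-1])@q["rotation"].T+q["origin"]
    z=P[...,2]
    for k,zt in [("block_mid",.031),("cork_mid",.039)]:
        for t in nets.trace("wrist",k)[:4]:
            m=t["region"]&(z>zt-.010)&(z<zt+.008)
            if m.sum()<50: continue
            m=cv2.morphologyEx(m.astype(np.uint8),cv2.MORPH_OPEN,np.ones((3,3)))>0
            pts=((P[m][:,:2]-C)@RJ*1000).astype(np.float32)
            rc=cv2.minAreaRect(pts); print(k,t["conf"],t["centre"],"jig:",np.round(rc[0],1),np.round(rc[1],1),round(rc[2],1))
E
python3 - <<'E'
from h import *
D=down(8.85)
manip.move_to(W(-.163,-.083,.10),D)
manip.move_l(W(-.163,-.083,.018),rate=.08,max_force=8)
print(J(read_ee_pos()),read_ee_pos()[2],read_contact_force())
r=manip.move_l(W(-.054,-.083,.018),rate=.04,max_force=8)
print(r,J(read_ee_pos())*1000,read_contact_force())
p=J(read_ee_pos())
manip.move_l(W(p[0]-.015,p[1],.018),rate=.08)
manip.move_l(W(p[0]-.015,p[1],.08),rate=.15)
manip.move_to(W(-.13,-.10,.30),D)
look("w2"); print(read_t())
E
```

```text
[-0.1625988  -0.08297044] 0.01843505753680803 [ 0.33805928  0.75671018 -0.20309006]
True [-57.49387261 -83.29957297] [-1.24167055  0.0909647   0.60521682]
block_mid 0.65 [326.0, 235.6] jig: [-28.5 -93. ] [73.3 42.2] 86.4
cork_mid 0.88 [249.0, 190.0] jig: [-101. -199.] [62.  37.9] 81.9
10.1167
```

View pics/w2.png

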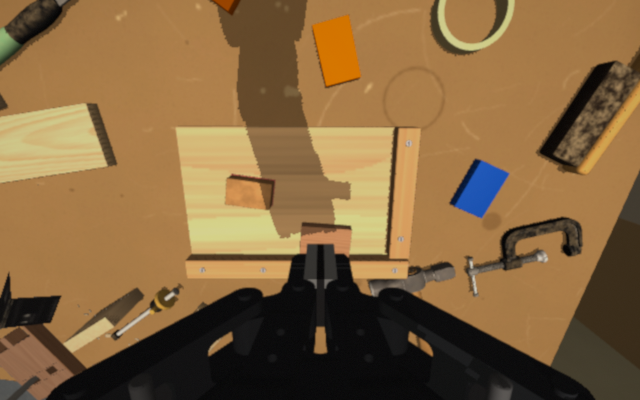

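```bash
python3 - <<'E'
from h import *
D=down(8.85)
def push(a,b,back,F):
    manip.move_to(W(*a,.07),D)
    print("desc",manip.move_l(W(*a,.018),rate=.1,max_force=8))
    r=manip.move_l(W(*b,.018),rate=.04,max_force=F)
    p=J(read_ee_pos()); print(r,p*1000,RJ.T@read_contact_force()[:2])
    manip.move_l(W(p[0]+back[0],p[1]+back[1],.018),rate=.08)
    manip.move_l(W(p[0]+back[0],p[1]+back[1],.07),rate=.2)
push((-.025,-.158),(-.025,-.080),(0,-.012),8)
push((-.070,-.037),(-.050,-.037),(-.012,0),8)
print(read_t())
manip.move_to(W(-.16,-.10,.28),D)
look("w3"); print(read_t())
E
```

```text
desc False
True [-25.63822275 -86.99715901] [ 0.71034534 -0.00391872]
desc False
True [-54.91091017 -36.98829211] [ 0.08754487 -0.75988091]
16.4167
block_mid 0.67 [371.5, 263.5] jig: [-23.  -32.5] [65.3 46.9] 89.9
cork_mid 0.81 [247.8, 215.3] jig: [-100.7 -198.9] [62.  38.5] 81.9
17.5083
```

View pics/w3.png

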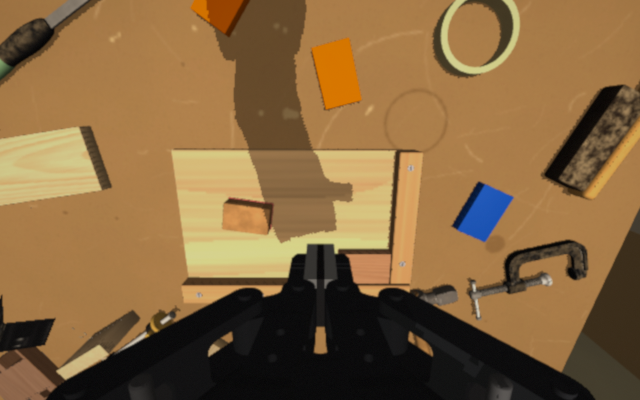

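```bash
python3 - <<'E'
from h import *
D=down(8.85)
def push(a,b,back,F):
    manip.move_to(W(*a,.07),D)
    print("desc",manip.move_l(W(*a,.018),rate=.1,max_force=8))
    r=manip.move_l(W(*b,.018),rate=.03,max_force=F)
    p=J(read_ee_pos()); print(r,p*1000)
    manip.move_l(W(p[0]+back[0],p[1]+back[1],.018),rate=.08)
    manip.move_l(W(p[0]+back[0],p[1]+back[1],.07),rate=.2)
push((-.025,-.100),(-.025,-.080),(0,-.012),8)
push((-.070,-.037),(-.048,-.037),(-.012,0),8)
manip.move_to(W(-.03,.06,.22),D)
look("w4"); print(read_t())
im=cv2.imread("pics/w4.png")
E
```

```text
desc False
True [-25.11610193 -86.88968679]
desc False
True [-54.89423363 -37.08657748]
block_mid 0.94 [234.4, 193.6] jig: [-22.2 -36.4] [75.  47.5] 89.8
cork_mid 0.81 [80.8, 119.7] jig: [-100.2 -198.7] [64.1 38.2] 81.7
23.6333
```

View pics/w4.png

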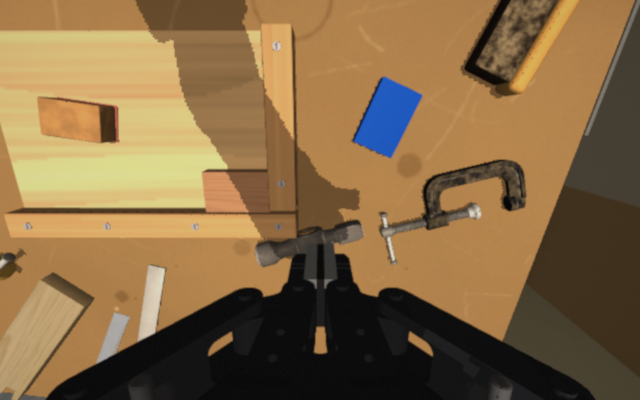

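The picture shows the block (columns 204–268, rows 171–212) tight against both fences. The second round of pushes stopped within 0.2 mm of the first, and the cork has not moved.

```bash
python3 -c "
from workcell import *
print(job.sign_off(),read_t())"
```

```text
the job is handed in; nothing more can be done
the job is handed in; nothing more can be done
```

The wooden block was slid home into the corner, flush against both fences in the final camera view, with the cork block left where it was; last clock reading was 23.6 s, and the job is handed in.

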